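Park the mast tube behind the post

TASK

Push the short galvanized mast tube into its blue parking bay. Push its orange-capped end in first, past the yellow post, while the black-capped end is still outside, then push the black end round and in, until the whole tube lies home along the back rail with its orange end behind the post. Only push it, gently, with the outside of the fingers: never pinch, lift or ram it; leave the canister, heater core and flask where they stand, and finish with the hand clear.

Things in the scene. Friction and masses are not known exactly. Their poses are not given: they have to be found in the camera images.
- tube: Loose square mast tube of galvanized steel, 250 mm long, 32 mm wide, 32 mm high, about 0.5 kg (varies), lying flat on the slate counter, which it slides on. Origin: centre of its underside. Its x axis runs along its length towards the orange end, z up.
- orange_end (a point): Centre of the end face of the tube's orange-capped end (125 mm along tube +x from its middle, 16 mm above the counter).
- black_end (a point): Centre of the end face of the tube's black-capped end (125 mm along tube -x from its middle, 16 mm above the counter).
- bay: Fixed blue parking bay of low rails (30 mm high, 12 mm thick) on the counter, which is its floor. Origin: on the counter, mid-bay. x points from the open mouth (-x side) to the back rail, away from the robot; y to the left. The tube starts before the mouth, shifted right, roughly parallel to the bay, orange end left. Gap from post to right rail 228 mm: the tube cannot go in square on.
- back_rail (a point): Middle of the back rail's inner face, 15 mm up: bay x = +50 mm, y = 0. The rail runs the bay's full length along y. A tube lying home against it has both end centres at bay x = +34 mm.
- right_rail (a point): Middle of the right end rail's inner face, 15 mm up: bay x = +15, y = -155 mm. The rail reaches from bay x = -20 to +50 mm.
- left_rail (a point): Middle of the left end rail's inner face, 15 mm up: bay x = 0, y = +155 mm. The rail reaches from bay x = -50 to +50 mm.
- post (a point): Yellow upright post, fixed to the counter in the left part of the bay's mouth (bay x = -35, y = +85 mm): 24 mm diameter, 55 mm high. This point is on its axis, half-way up.
- canister: Bystander, loose: galvanized sample canister, 84 mm diameter, 131 mm high, upright. Origin: centre of its underside.
- heater: Bystander, loose: grey ceramic heater core, 55 mm diameter, 85 mm high, upright. Origin: centre of its underside.
- flask: Bystander, loose: silvered vacuum flask with black cap, 77 mm diameter, 170 mm high, upright. Origin: centre of its underside.

How it is judged:
On the way:
1. the orange end is in the bay behind the line of the post (its end centre more than -5 mm along bay x) while the black end is still outside (less than -30 mm along bay x) (x of orange_end in the frame of bay above -0.005 m and y of orange_end in the frame of bay between -0.155 and 0.155 m and x of black_end in the frame of bay below -0.03 m), for 0.1 s.
At the end, for the whole second after the job is handed in: Both ends of the tube lie within 12 mm of touching the back rail, between the end rails, the orange end beyond the post's centre line along the bay; the tube is flat on the counter (underside below 4 mm, tilt under 0.05 rad) and at rest (x of orange_end in the frame of bay between 0.022 and 0.05 m and x of black_end in the frame of bay between 0.022 and 0.05 m and y of orange_end in the frame of bay between 0.085 and 0.16 m and y of black_end in the frame of bay above -0.16 m and height (world z) of tube below 0.004 m and angle between tube's own z axis and vertical below 0.05 rad and linear speed of tube below 0.01 m/s and angular speed of tube below 0.05 rad/s).
It fails at once if the tube is lifted or tipped (its middle more than 10 mm up, or tilted more than 0.15 rad) (height (world z) of tube above 0.01 m or angle between tube's own z axis and vertical above 0.15 rad).
It fails at once if the tube is pinched or rammed (the fingers bear on it with more than 38 N in all) (contact force between the fingers and tube above 38 N).
It fails at once if the canister is moved more than 15 mm or tipped (distance of canister from where it was at the start of the episode above 0.015 m or angle between canister's own z axis and vertical above 0.3 rad).
It fails at once if the heater is moved more than 15 mm or tipped (distance of heater from where it was at the start of the episode above 0.015 m or angle between heater's own z axis and vertical above 0.3 rad).
It fails at once if the flask is moved more than 15 mm or tipped (distance of flask from where it was at the start of the episode above 0.015 m or angle between flask's own z axis and vertical above 0.3 rad).
It also fails if it takes over 64 s, if anything falls off the work surface, if the arm or the gripper's body presses on something with over 40 N, if the wrist force passes 120 N, or if a joint passes its speed limit or range.

ROBOT

A 7-joint arm with a two-finger parallel gripper is mounted at the origin on the work surface. World frame = base frame: x ahead of the robot, y to its left, z up, the work surface at z = 0. Lengths are in m, angles in rad, forces in N, time in s.
With the tool pointing down it reaches from about 0.425 to 0.925 m from the base axis. Payload 6.8 kg.
Tool frame: the origin (TCP) lies midway between the tips of the shut fingers; the grasp point (between the pads) lies r.grip_point_offset behind it (r.grip_point_offset is the distance from the TCP to the grasp point, in m); z points along the fingers, y is the direction in which the jaws open and shut (so a half turn about z gives the same grasp; the last joint's range is limited). The gripper opens to 85 mm and grips with 20 to 120 N. Pads are 22 mm wide; open, the fingers measure 114 mm over their backs; the gripper's body (76 mm by 85 mm) begins 54 mm behind the grasp point. The pads swing forward as they close: fully open they stand 13 mm farther back than shut.
Start: joints at [1.08, 0.477, 0.022, 1.555, -0.011, 1.109, -0.083], TCP at [0.252, -0.626, 0.231] pointing down, gripper open.
Joint ranges: [-2.96, 2.96], [-0.34, 2.1], [-1.41, 1.46], [0.24, 2.44], [-1.37, 4.51], [0.17, 1.92], [-2.96, 2.96]. Speed limits (rad/s): [2.39, 2.39, 3.14, 3.14, 3.14, 3.14, 3.14].

INTERFACE

Orientations are given as a rotation vector (axis times angle).
In Python, from bench import r gives the robot as it stands. The module is installed in compiled form; this text tells all that it offers.
- The arm moves only by the tool play_rows, never from a script. Its argument "deltas" is a list of rows, each a list of 3 entries, a list of its own where there are three numbers: the finger opening in mm, from 0 to 85.4, then the shift along the tool's x, y, z in mm, then the turn, a rotation vector about the tool's x, y, z in rad. A call has 1 to 8 rows; each row is the pose to reach, as a shift and turn from the pose measured when the call began, along the tool's axes at that moment; what a row does not reach only later rows make up. A row lasts 1/8 s, in which the tool goes at most 62.5 mm and 10.7 degrees, less where a joint would pass 70% of its speed; a pose out of reach is approached as far as the arm can. A call with a gripper value outside its range is refused whole. The fingers move at their own pace and stop on an object; "squeeze" is the grip in N (left out, the last holds). Time passes only in rows, so rows that repeat a pose let the fingers close. It gives the time, the measured TCP pose, the force and the opening at its end, in the units of the state.
- r.get_obs(): the state, without advancing time (a new reading comes with each control period).
- r.grab_frame(name): name is "side" or "top" or "wrist"; returns (picture, depth): 420x560x3 uint8, red, green, blue; 420x560 float32, m along the optical axis (not along the pixel's ray), 0 where there is no reading.
- r.camera_model(name): a dict with "mtx" (3x3 intrinsics, pixels), "rvec" (rotation vector, rad) and "tvec" (3), from world to camera coordinates, as OpenCV has them; the wrist camera has in their place "T_tool_cam" (4x4, takes a point from camera to tool coordinates, whose origin is the TCP and whose axes are the flange's). Camera axes: x right, y down, z forward; pixel columns grow to the right and rows downward; lengths in m; the calibration is good to about 2 mm. The wrist camera is an equidistant fisheye: a pixel r from the principal point sees the ray r / f radians off the axis. A picture is of the moment at which its call begins: read the wrist's pose just before it. camera_model takes no time and is no camera call.
- r.hand_in(): hands the job in, once; it reports no verdict.
The state is a dict: "clock": time; "joints": joint angles; "qvel": joint speeds; "tau": joint torques, N m; "tcp_pos": TCP position; "orientation": TCP orientation; "contact_force": force on the tool from outside, world axes, zero at the start; "moment": the same for the moment, N m; "grip_width": finger opening in m.
Only numpy, scipy, OpenCV 4.12 (cv2) and the standard library are available. Lean on these libraries where they do the work, as an engineer would, in place of code of your own. Each camera call takes 0.05 s, during which the arm holds its last target. There are 200 camera calls.

## Working session

There is one attempt and no reset: what is moved stays moved. The work goes in short steps, Python scripts to look and compute and a tool call to move; the robot and the scene stay as the last step left them, time stands still between calls to the robot, and variables do not carry over. Pictures are saved under pics/ and viewed, about 8 in all and at most 12, crops included, and the job is handed in when it is done.

Besides the shell and the picture viewer there is one more tool, called after "Emit:" as name(argument=value, ...), one argument or row to a line, values as JSON. play_rows: Moves the arm, as the interface text tells. Its arguments: {"type":"object","properties":{"deltas":{"type":"array"},"squeeze":{"type":"number"}},"required":["deltas"]}

```bash
mkdir -p pics; python3 - <<'E'
from bench import r
import cv2,numpy as np
np.set_printoptions(precision=4,suppress=True)
print(r.get_obs(), r.grip_point_offset)
for n in("top","side"):
    im,d=r.grab_frame(n); np.savez(f"{n}0.npz",im=im,d=d); cv2.imwrite(f"pics/{n}0.png",im[...,::-1]); print(n,r.camera_model(n))
print(r.camera_model("wrist"))
E
```

```text
{'clock': 0.0, 'joints': array([ 1.0799,  0.4778,  0.0224,  1.5565, -0.0115,  1.1093, -0.0831]), 'qvel': array([-0.0003, -0.001 , -0.0001, -0.0006,  0.0001,  0.0002,  0.0003]), 'tau': array([ -0.0007, -59.6448,   1.6077, -28.12  ,   0.0125,   0.0093,
        -0.    ]), 'tcp_pos': array([ 0.2519, -0.6256,  0.2303]), 'orientation': array([-3.0825, -0.5973,  0.0008]), 'contact_force': array([-0.8413, -0.5272,  0.639 ]), 'moment': array([-0.0144,  0.0188,  0.0473]), 'grip_width': 0.08509488735433203} 0.0187
top {'mtx': array([[380.7534,   0.    , 276.8886],
       [  0.    , 380.7534, 210.7079],
       [  0.    ,   0.    ,   1.    ]]), 'rvec': array([ 2.1459, -2.1004,  0.1531]), 'tvec': array([-0.0082,  0.6037,  0.9298])}
side {'mtx': array([[539.913 ,   0.    , 286.5494],
       [  0.    , 539.913 , 201.5787],
       [  0.    ,   0.    ,   1.    ]]), 'rvec': array([ 0.4644, -2.5785,  1.4418]), 'tvec': array([0.5553, 0.151 , 1.1805])}
{'mtx': array([[325.1923,   0.    , 277.5735],
       [  0.    , 325.1923, 204.16  ],
       [  0.    ,   0.    ,   1.    ]]), 'T_tool_cam': array([[-0.0007, -0.9656, -0.2601,  0.0648],
       [ 1.    , -0.0005, -0.001 , -0.0007],
       [ 0.0008, -0.2601,  0.9656, -0.1423],
       [ 0.    ,  0.    ,  0.    ,  1.    ]])}
```

View pics/top0.png

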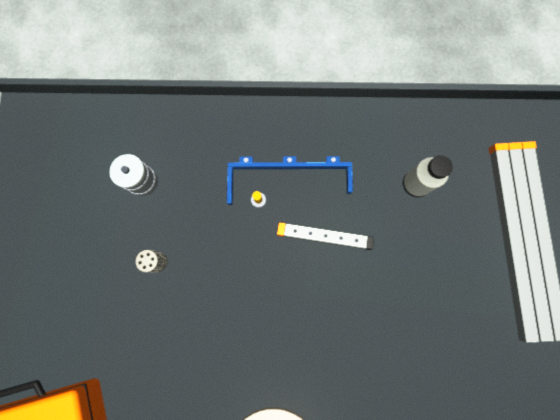

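View pics/side0.png

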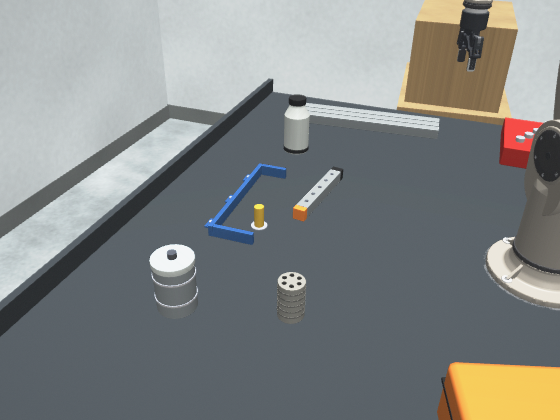

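```bash
cat > h.py <<'E'
import cv2,numpy as np
from bench import r
np.set_printoptions(precision=4,suppress=True)
def cam(n):
    c=r.camera_model(n); R=cv2.Rodrigues(c["rvec"])[0]; return c["mtx"],R,c["tvec"]
def ray(n,uv,z):
    K,R,t=cam(n); uv=np.atleast_2d(uv).astype(float)
    d=np.c_[uv,np.ones(len(uv))]@np.linalg.inv(K).T@R; C=-R.T@t
    return C+d*((z-C[2])/d[:,2])[:,None]
def proj(n,P):
    K,R,t=cam(n); p=(np.atleast_2d(P)@R.T+t)@K.T; return p[:,:2]/p[:,2:]
def big(m):
    c=max(cv2.findContours(m.astype(np.uint8),cv2.RETR_EXTERNAL,cv2.CHAIN_APPROX_NONE)[0],key=cv2.contourArea); return c
E
python3 - <<'E'
from h import *
im=np.load("top0.npz")["im"]; d=np.load("top0.npz")["d"]
K,R,t=cam("top"); print("C",-R.T@t, "R",R)
print("tcp px",proj("top",r.get_obs()["tcp_pos"]),proj("side",r.get_obs()["tcp_pos"]), "base",proj("top",[0,0,0]))
hsv=cv2.cvtColor(im,cv2.COLOR_RGB2HSV)
blue=cv2.inRange(hsv,(100,150,60),(130,255,255)); 
c=big(blue); print("blue hull on z=.03"); h=cv2.approxPolyDP(c,2.5,True)[:,0]; print(np.c_[h,ray("top",h,.03)])
print("depth bay rail,tube,table",d[165,265],d[238,325],d[300,300])
roi=np.zeros_like(blue); roi[215:255,270:380]=1
w=cv2.inRange(hsv,(0,0,130),(180,60,255))*roi; o=cv2.inRange(hsv,(5,150,120),(22,255,255))*roi
for nm,m in(("tube white",w),("orange",o)):
    b=cv2.minAreaRect(big(m)); bp=cv2.boxPoints(b); print(nm,np.c_[bp,ray("top",bp,.032)])
y=cv2.inRange(hsv,(20,150,120),(32,255,255)); y[:185]=0;y[215:]=0;y[:,:240]=0;y[:,280:]=0
c=big(y); m=cv2.boundingRect(c); print("post",m)
cc=cv2.minEnclosingCircle(c); print(cc)
# depth heights: world pts
v,u=np.mgrid[0:420,0:560]; P=np.c_[u.ravel(),v.ravel(),np.ones(u.size)]@np.linalg.inv(K).T*d.reshape(-1,1)
W=((P-t)@R).reshape(420,560,3)
for nm,(u0,u1,v0,v1) in dict(can=(100,165,145,200),heat=(130,170,245,278),flask=(395,460,150,200),post=(245,270,185,210),tube=(272,380,215,255)).items():
    q=W[v0:v1,u0:u1].reshape(-1,3); q=q[np.isfinite(q).all(1)&(q[:,2]>.008)]
    hi=q[q[:,2]>np.percentile(q[:,2],97)-.006]
    print(nm,len(q),"top z",np.percentile(q[:,2],97),"centre of top",(hi.max(0)+hi.min(0))/2,"ext",np.ptp(hi,axis=0))
E
```

```text
C [ 0.4407 -0.02    1.0171] R [[ 0.0232 -0.9995 -0.0216]
 [-0.9858 -0.0193 -0.1668]
 [ 0.1663  0.0252 -0.9858]]
tcp px [[599.7623 382.6233]] [[463.4756  69.2114]] base [[273.5288 457.9448]]
blue hull on z=.03
[[228.     163.       0.735    0.14     0.03  ]
 [228.     203.       0.6254   0.1351   0.03  ]
 [231.     203.       0.6256   0.1271   0.03  ]
 [234.     167.       0.7242   0.1233   0.03  ]
 [341.     167.       0.729   -0.1633   0.03  ]
 [347.     169.       0.7238  -0.1792   0.03  ]
 [349.     193.       0.6584  -0.184    0.03  ]
 [352.     190.       0.6666  -0.192    0.03  ]
 [351.     162.       0.7433  -0.19     0.03  ]
 [340.     162.       0.7428  -0.1607   0.03  ]
 [338.     156.       0.7594  -0.1554   0.03  ]
 [334.     156.       0.7593  -0.1447   0.03  ]
 [334.     163.       0.7398  -0.1447   0.03  ]
 [329.     159.       0.7507  -0.1313   0.03  ]
 [331.     156.       0.7591  -0.1367   0.03  ]
 [323.     163.       0.7393  -0.1153   0.03  ]
 [296.     162.       0.7409  -0.043    0.03  ]
 [294.     156.       0.7575  -0.0374   0.03  ]
 [290.     156.       0.757
[... 1018 characters left out ...]
   234.       0.5459  -0.0121   0.032 ]
 [283.     235.       0.5433  -0.0122   0.032 ]
 [277.     235.       0.543    0.0034   0.032 ]]
post (252, 191, 10, 12)
((257.0, 196.5), 5.852449893951416)
can 1395 top z 0.13070227215165728 centre of top [0.5684 0.1829 0.5711] ext [0.2553 0.4058 0.892 ]
heat 572 top z 0.08755206688209155 centre of top [0.4673 0.1642 0.5493] ext [0.0532 0.3684 0.9355]
flask 1380 top z 0.17212802659486873 centre of top [ 0.5807 -0.2069  0.5916] ext [0.28   0.3737 0.8508]
post 94 top z 0.05794103577035053 centre of top [0.5472 0.0251 0.5346] ext [0.2129 0.0901 0.9649]
tube 1285 top z 0.035781264070186246 centre of top [ 0.509  -0.1204  0.5234] ext [0.1365 0.2483 0.9873]
```

```bash
cat >> h.py <<'E'
from scipy.spatial.transform import Rotation as Ro
B=np.array([.678,-.026]); th=.022
def st():
    o=r.get_obs(); R=Ro.from_rotvec(o["orientation"]); x=R.as_matrix()[:,0]
    return o,R,np.degrees(np.arctan2(x[1],x[0]))
def to(p,yaw):
    o,R,y=st(); T=Ro.from_matrix(np.c_[[np.cos(yaw:=np.radians(yaw)),np.sin(yaw),0],[np.sin(yaw),-np.cos(yaw),0],[0,0,-1]])
    print("t",o["clock"],"tcp",o["tcp_pos"],"yaw",y,"F",o["contact_force"],"shift mm",R.inv().apply(np.array(p)-o["tcp_pos"])*1e3,"turn",(R.inv()*T).as_rotvec())
def bay(p):
    d=np.asarray(p)[...,:2]-B; c,s=np.cos(th),np.sin(th); return d@np.array([[c,-s],[s,c]])
def world(b):
    c,s=np.cos(th),np.sin(th); return B+np.asarray(b)@np.array([[c,s],[-s,c]])
E
python3 - <<'E'
from h import *
to([.485,-.02,.2],0)
print("post",ray("top",[257,195],.05),"expect",world([-.035,.085]))
print("back inner corners exp",world([[.062,.167],[.062,-.167],[-.05,.167],[-.02,-.167]]))
print("flask",ray("top",[[420,187],[441,167]],0.),"can",ray("top",[128,170],.131),"heater",ray("top",[148,261],.085))
E
```

```text
t 0.1 tcp [ 0.2519 -0.6256  0.2304] yaw 21.932286001289818 F [-0.7125  0.6119 -0.4067] shift mm [ 442.4516 -474.698    31.1433] turn [-0.0016  0.0005  0.3828]
post [[0.6442 0.0574 0.05  ]] expect [0.6411 0.0582]
back inner corners exp [[ 0.7363  0.1423]
 [ 0.7437 -0.1916]
 [ 0.6243  0.1399]
 [ 0.6617 -0.1934]]
flask [[ 0.6852 -0.3812  0.    ]
 [ 0.7424 -0.4404  0.    ]] can [[0.6833 0.3661 0.131 ]] heater [[0.467  0.3163 0.085 ]]
```

Emit:
play_rows(
  deltas=[
    [0, [35, -38, 0], [0, 0, 0.05]],
    [0, [75, -80, 0], [0, 0, 0.15]],
    [0, [110, -120, 0], [0, 0, 0.25]],
    [0, [150, -160, 0], [0, 0, 0.38]],
    [0, [185, -200, 0], [0, 0, 0.38]],
    [0, [225, -240, 0], [0, 0, 0.38]],
    [0, [260, -280, 0], [0, 0, 0.38]],
    [0, [300, -320, 0], [0, 0, 0.38]],
  ],
  squeeze=20,
)

```text
clock: 1.1
tcp_pos: [0.4106, -0.2152, 0.2308]
orientation: [-3.14, -0.004, 0.002]
contact_force: [0.7, -0.9, 0.2]
grip_width: -0.0003
```

```bash
python3 -c "
from h import *
to([.49,-.02,.06],0)"
```

```text
t 1.1 tcp [ 0.4106 -0.2152  0.2308] yaw 0.12988998209407623 F [ 0.7226 -0.8974  0.2109] shift mm [  79.9768 -194.7453  170.9894] turn [-0.0014  0.001   0.0023]
```

Emit:
play_rows(
  deltas=[
    [0, [15, -40, 0], [0, 0, 0]],
    [0, [35, -80, 0], [0, 0, 0]],
    [0, [55, -120, 20], [0, 0, 0]],
    [0, [75, -160, 60], [0, 0, 0]],
    [0, [80, -195, 100], [0, 0, 0]],
    [0, [80, -195, 140], [0, 0, 0]],
    [0, [80, -195, 190], [0, 0, 0]],
    [0, [80, -195, 215], [0, 0, 0]],
  ],
)

```text
clock: 2.1
tcp_pos: [0.4882, -0.0196, 0.0135]
orientation: [-3.14, -0.004, 0.007]
contact_force: [0.0, 0.3, 0.0]
grip_width: -0.0001
```

```bash
python3 - <<'E'
from h import *
to([.53,-.02,.014],0)
o,R,_=st(); im,d=r.grab_frame("top"); cv2.imwrite("pics/t1.png",im[100:340,160:480,::-1].repeat(2,0).repeat(2,1))
E
```

```text
t 2.1 tcp [ 0.4882 -0.0196  0.0135] yaw 0.15823925684079787 F [0.0381 0.2717 0.0389] shift mm [41.7792  0.4846 -0.7489] turn [-0.0013  0.0048  0.0028]
```

View pics/t1.png

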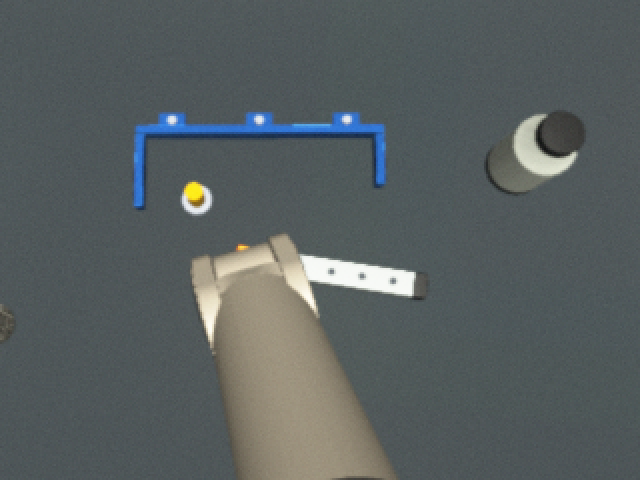

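Emit:
play_rows(
  deltas=[
    [0, [15, 2, 0], [0, 0, 0]],
    [0, [30, 4, 0], [0, 0, 0]],
    [0, [40, 7, 0], [0, 0, 0]],
    [0, [48, 8, 0], [0, 0, 0]],
    [0, [57, 9, 0], [0, 0, 0]],
    [0, [66, 10, 0], [0, 0, 0]],
    [0, [75, 11, 0], [0, 0, 0]],
    [0, [84, 12, 0], [0, 0, 0]],
  ],
)

```text
clock: 3.15
tcp_pos: [0.5697, -0.0316, 0.0112]
orientation: [-3.141, -0.004, 0.017]
contact_force: [-5.2, -0.2, 4.3]
grip_width: 0.0004
```

```bash
python3 - <<'E'
from h import *
o,R,_=st();print(o["tcp_pos"],o["contact_force"]); im,d=r.grab_frame("top"); im2,_=r.grab_frame("side")
a=im[120:320,200:480].repeat(2,0).repeat(2,1); b=im2[120:300,160:400].repeat(2,0).repeat(2,1)
out=np.zeros((400,800,3),np.uint8); out[:,:400]=a[:,80:480]; out[:360,400:]=b[:,40:440]
cv2.imwrite("pics/t2.png",out[...,::-1])
E
```

```text
[ 0.5697 -0.0316  0.0112] [-5.1756 -0.2263  4.334 ]
```

View pics/t2.png

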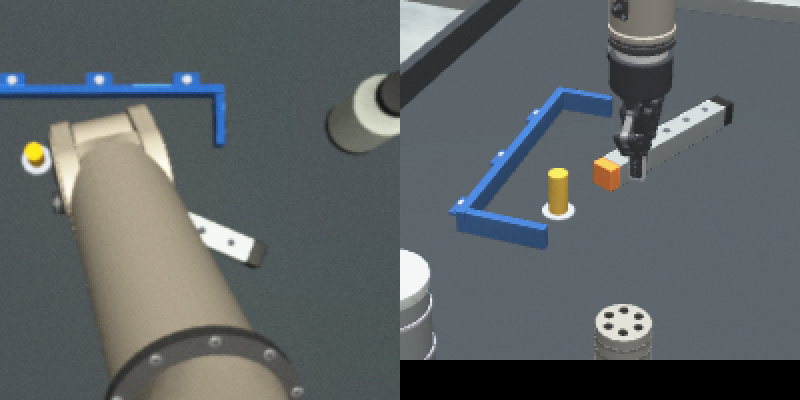

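Emit:
play_rows(
  deltas=[
    [0, [9, 3, -1], [0, 0, 0]],
    [0, [18, 6, -2], [0, 0, 0]],
    [0, [27, 10, -2], [0, 0, 0]],
    [0, [36, 14, -2], [0, 0, 0]],
    [0, [45, 18, -2], [0, 0, 0]],
    [0, [52, 22, -2], [0, 0, 0]],
    [0, [52, 22, -2], [0, 0, 0]],
  ],
)

```text
clock: 4.12
tcp_pos: [0.6248, -0.0542, 0.013]
orientation: [-3.141, -0.003, 0.009]
contact_force: [-0.0, 0.5, 0.6]
grip_width: 0.0
```

Emit:
play_rows(
  deltas=[
    [0, [-30, 10, 0], [0, 0, 0]],
    [0, [-60, 20, -40], [0, 0, 0]],
    [0, [-90, 40, -80], [0, 0, -0.15]],
    [0, [-110, 80, -80], [0, 0, -0.3]],
    [0, [-130, 130, -80], [0, 0, -0.45]],
    [0, [-150, 180, -80], [0, 0, -0.6]],
    [0, [-170, 235, -80], [0, 0, -0.75]],
    [0, [-170, 235, -80], [0, 0, -0.8]],
  ],
)

```text
clock: 5.12
tcp_pos: [0.4531, -0.2968, 0.0938]
orientation: [2.897, 1.215, -0.009]
contact_force: [0.9, 0.9, -0.9]
grip_width: -0.0
```

```bash
cat >> h.py <<'E'
def tube(n=None):
    im,d=r.grab_frame("top"); hsv=cv2.cvtColor(im,cv2.COLOR_RGB2HSV)
    if n: cv2.imwrite(f"pics/{n}.png",im[100:340,160:480,::-1].repeat(2,0).repeat(2,1))
    roi=np.zeros(im.shape[:2],np.uint8); roi[150:300,235:395]=255
    o=cv2.inRange(hsv,(8,170,140),(19,255,255))&roi
    w=cv2.inRange(hsv,(0,0,215),(180,25,255))&roi
    k,lab,s,c=cv2.connectedComponentsWithStats(w); 
    for j in range(1,k):
        if s[j,4]>60: print("white comp",s[j],"rect",cv2.minAreaRect(np.argwhere(lab==j)[:,::-1].astype(np.float32)))
    if o.any(): print("orange px n",(o>0).sum(),"bbox",cv2.boundingRect(o),"mean bay",bay(ray("top",np.argwhere(o>0)[:,::-1].mean(0),.03))*1e3)
    j=1+np.argmax(s[1:,4]); q=np.argwhere(lab==j)[:,::-1]
    P=bay(ray("top",q,.032)); m=P.mean(0); a=np.linalg.svd(P-m,full_matrices=False)[2][0]; a*=np.sign(a[1])
    e=(P-m)@a; print("centre bay mm",(m+a*(e.max()+e.min())/2)*1e3,"len",np.ptp(e)*1e3,"phi",np.degrees(np.arctan2(a[0],a[1])),"white ends",(m+a*e.max())*1e3,(m+a*e.min())*1e3)
E
python3 - <<'E'
from h import *
o,R,y=st();print(o["tcp_pos"],y,o["contact_force"]); tube("t3")
E
```

```text
[ 0.4531 -0.2968  0.0938] 45.51214991287043 [ 0.8584  0.9159 -0.8649]
white comp [299 188  65  64 887] rect ((331.25, 219.25001525878906), (81.31727600097656, 11.31370735168457), 45.0)
white comp [251 194  14  13  62] rect ((258.5517272949219, 200.8793182373047), (10.21324348449707, 13.741456031799316), 68.19859313964844)
orange px n 8 bbox (293, 182, 10, 13) mean bay [[-14.1395 -18.8172]]
centre bay mm [ -92.4726 -107.6718] len 210.82200974985014 phi 45.44797030628203 white ends [-17.3553 -33.72  ] [-167.5899 -181.6236]
```

View pics/t3.png

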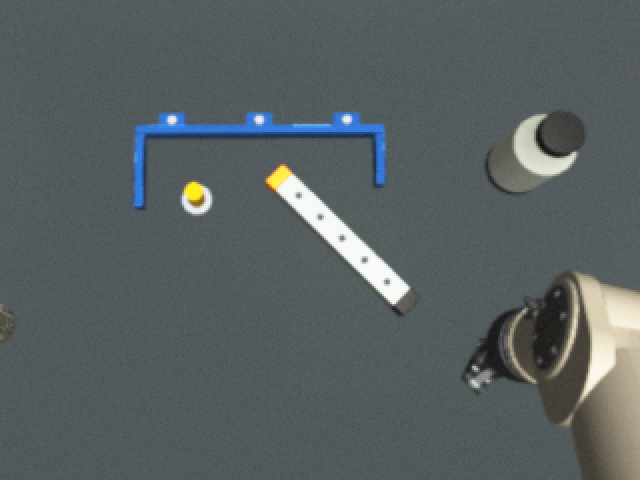

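```bash
python3 - <<'E'
from h import *
u=np.array([.712,.702]); b=np.array([-.1815,-.195])
for d in(-.045,-.011,.039): print(d,w:=world(b+d*u)); to([*w,.013],45.8)
E
```

```text
-0.045 [ 0.4695 -0.2572]
t 5.175 tcp [ 0.4545 -0.2938  0.0939] yaw 45.77365073273157 F [0.933  0.6966 0.0879] shift mm [ 36.9571 -14.6051  80.7555] turn [-0.0022  0.0038 -0.0005]
-0.011 [ 0.4932 -0.2328]
t 5.175 tcp [ 0.4545 -0.2938  0.0939] yaw 45.77365073273157 F [0.933  0.6966 0.0879] shift mm [ 70.9526 -14.6539  80.6257] turn [-0.0022  0.0038 -0.0005]
0.039 [ 0.528 -0.197]
t 5.175 tcp [ 0.4545 -0.2938  0.0939] yaw 45.77365073273157 F [0.933  0.6966 0.0879] shift mm [120.9459 -14.7255  80.4349] turn [-0.0022  0.0038 -0.0005]
```

Emit:
play_rows(
  deltas=[
    [0, [15, -15, 40], [0, 0, 0]],
    [0, [25, -15, 80], [0, 0, 0]],
    [0, [35, -15, 80], [0, 0, 0]],
    [0, [50, -15, 80], [0, 0, 0]],
    [0, [60, -15, 80], [0, 0, 0]],
    [0, [70, -15, 80], [0, 0, 0]],
    [0, [78, -15, 80], [0, 0, 0]],
    [0, [86, -15, 80], [0, 0, 0]],
  ],
)

```text
clock: 6.18
tcp_pos: [0.5011, -0.2253, 0.0143]
orientation: [2.895, 1.216, -0.016]
contact_force: [-8.0, -8.9, 9.5]
grip_width: -0.0004
```

```bash
python3 - <<'E'
from h import *
w=world(np.array([-.1815,-.195])+.039*np.array([.712,.702])); to([*w,.013],45.8); tube()
E
```

```text
t 6.175 tcp [ 0.5011 -0.2253  0.0143] yaw 45.58248805442242 F [-8.0353 -8.9343  9.5435] shift mm [39.0945 -0.628   0.8779] turn [-0.0023  0.0099 -0.0038]
white comp [296 185  65  64 871] rect ((328.5000305175781, 216.50001525878906), (80.61016845703125, 11.31370735168457), 45.0)
orange px n 12 bbox (291, 180, 10, 13) mean bay [[ -5.3912 -11.695 ]]
centre bay mm [ -85.1235 -100.7735] len 209.58512914589855 phi 45.39047719995881 white ends [-10.5207 -27.1806] [-159.7263 -174.3663]
```

Emit:
play_rows(
  deltas=[
    [0, [5, 0, -3], [0, 0, 0]],
    [0, [10, 0, -3], [0, 0, 0]],
    [0, [15, 0, -3], [0, 0, 0]],
    [0, [20, 0, -3], [0, 0, 0]],
    [0, [26, 0, -3], [0, 0, 0]],
    [0, [32, 0, -3], [0, 0, 0]],
    [0, [38, 0, -3], [0, 0, 0]],
  ],
)

```text
clock: 7.1
tcp_pos: [0.5278, -0.1991, 0.0175]
orientation: [2.894, 1.214, -0.018]
contact_force: [-6.3, -6.9, 7.7]
grip_width: -0.0004
```

```bash
python3 - <<'E'
from h import *
to([.528,-.197,.013],45.8); tube()
E
```

```text
t 7.1 tcp [ 0.5278 -0.1991  0.0175] yaw 45.52691659958219 F [-6.2793 -6.8675  7.6651] shift mm [ 1.6887 -1.2639  4.5182] turn [-0.0015  0.0118 -0.0048]
white comp [286 175  64  64 848] rect ((318.2181396484375, 206.24258422851562), (80.01644897460938, 11.177613258361816), 44.09062194824219)
orange px n 12 bbox (281, 170, 9, 13) mean bay [[17.9557 15.0393]]
centre bay mm [-57.7658 -74.568 ] len 209.86171823204958 phi 45.35896532727878 white ends [16.8949 -0.837 ] [-132.4265 -148.299 ]
```

```bash
python3 - <<'E'
from h import *
for b in([-168,-98],[-146.7,-119.7],[-129,-141.5],[-108,-159.5]): to([*world(np.array(b)/1e3),.015],45.8)
E
```

```text
t 7.15 tcp [ 0.5288 -0.1979  0.0176] yaw 45.583783116342296 F [-3.8009 -3.1209  2.9224] shift mm [ 38.5524 -60.9628   2.2597] turn [-0.0012  0.0101 -0.0038]
t 7.15 tcp [ 0.5288 -0.1979  0.0176] yaw 45.583783116342296 F [-3.8009 -3.1209  2.9224] shift mm [ 38.6287 -30.5561   2.2228] turn [-0.0012  0.0101 -0.0038]
t 7.15 tcp [ 0.5288 -0.1979  0.0176] yaw 45.583783116342296 F [-3.8009 -3.1209  2.9224] shift mm [36.0598 -2.593   2.2155] turn [-0.0012  0.0101 -0.0038]
t 7.15 tcp [ 0.5288 -0.1979  0.0176] yaw 45.583783116342296 F [-3.8009 -3.1209  2.9224] shift mm [38.5065 24.9571  2.1581] turn [-0.0012  0.0101 -0.0038]
```

Emit:
play_rows(
  deltas=[
    [0, [-20, 0, 2], [0, 0, 0]],
    [0, [-25, -30, 2], [0, 0, 0]],
    [0, [-10, -61, 2], [0, 0, 0]],
    [0, [20, -61, 2], [0, 0, 0]],
    [0, [38, -60, 2], [0, 0, 0]],
    [0, [38, -50, 2], [0, 0, 0]],
    [0, [38, -40, 2], [0, 0, 0]],
    [0, [38, -34, 1], [0, 0, 0]],
  ],
)

```text
clock: 8.15
tcp_pos: [0.531, -0.1491, 0.016]
orientation: [2.895, 1.212, -0.017]
contact_force: [-0.8, 0.7, 0.1]
grip_width: 0.0003
```

```bash
python3 - <<'E'
from h import *
for b in([-129,-141.5],[-108,-159.5]): to([*world(np.array(b)/1e3),.015],55.8)
tube()
E
```

```text
t 8.15 tcp [ 0.531  -0.1491  0.016 ] yaw 45.4384143940815 F [-0.8124  0.6606  0.0784] shift mm [-0.239  29.9776  0.9494] turn [-0.0021  0.0108 -0.1808]
t 8.15 tcp [ 0.531  -0.1491  0.016 ] yaw 45.4384143940815 F [-0.8124  0.6606  0.0784] shift mm [ 2.2776 57.5214  0.8911] turn [-0.0021  0.0108 -0.1808]
white comp [286 175  42  48 561] rect ((309.77313232421875, 198.114013671875), (57.974430084228516, 11.216218948364258), 44.02897644042969)
orange px n 12 bbox (280, 169, 13, 13) mean bay [[22.5282 13.697 ]]
centre bay mm [-36.9213 -52.9483] len 154.04675787228908 phi 46.585983556518514 white ends [19.029  -0.0129] [ -92.8716 -105.8838]
```

Emit:
play_rows(
  deltas=[
    [0, [0, 8, 0], [0, 0, -0.03]],
    [0, [0, 15, 0], [0, 0, -0.08]],
    [0, [0, 22, 0], [0, 0, -0.13]],
    [0, [0, 30, 0], [0, 0, -0.18]],
    [0, [1, 37, -1], [0, 0, -0.22]],
    [0, [1, 44, -1], [0, 0, -0.26]],
    [0, [2, 51, -1], [0, 0, -0.31]],
    [0, [2, 58, -1], [0, 0, -0.35]],
  ],
)

```text
clock: 9.2
tcp_pos: [0.5733, -0.1888, 0.0168]
orientation: [2.64, 1.702, -0.019]
contact_force: [-2.5, 1.1, 0.3]
grip_width: -0.0
```

```bash
python3 - <<'E'
from h import *
o,R,y=st();print(o["tcp_pos"],y,o["contact_force"],bay(o["tcp_pos"]));tube()
E
```

```text
[ 0.5733 -0.1888  0.0168] 65.61443756767747 [-2.541   1.1198  0.2751] [-0.1082 -0.1605]
white comp [284 177  64  38 679] rect ((315.3116149902344, 195.90138244628906), (65.9529800415039, 11.010637283325195), 25.144786834716797)
orange px n 13 bbox (277, 174, 7, 14) mean bay [[ 2.026  25.2145]]
centre bay mm [-30.7245 -68.0215] len 173.22495080784105 phi 26.00475236408303 white ends [7.2504 9.8222] [ -68.6993 -145.8651]
```

Emit:
play_rows(
  deltas=[
    [0, [0, 6, 0], [0, 0, -0.04]],
    [0, [0, 12, 0], [0, 0, -0.08]],
    [0, [0, 18, 0], [0, 0, -0.11]],
    [0, [0, 18, 0], [0, 0, -0.11]],
  ],
)

```text
clock: 9.75
tcp_pos: [0.5905, -0.198, 0.0166]
orientation: [2.542, 1.844, -0.018]
contact_force: [-1.5, -0.2, 0.4]
grip_width: 0.0001
```

Emit:
play_rows(
  deltas=[
    [0, [0, -30, -10], [0, 0, 0]],
    [0, [-10, -50, -50], [0, 0, 0]],
    [0, [-50, -50, -70], [0, 0, 0]],
    [0, [-90, -30, -70], [0, 0, 0]],
    [0, [-120, 0, -70], [0, 0, 0]],
    [0, [-120, 30, -70], [0, 0, 0]],
    [0, [-120, 30, -70], [0, 0, 0]],
  ],
)

```text
clock: 10.62
tcp_pos: [0.5848, -0.3215, 0.0878]
orientation: [2.542, 1.841, -0.014]
contact_force: [-0.0, 0.7, 0.5]
grip_width: -0.0001
```

```bash
python3 - <<'E'
from h import *
o,R,y=st();print(o["tcp_pos"],y,o["contact_force"],bay(o["tcp_pos"]));tube("t4")
E
```

```text
[ 0.5848 -0.3215  0.0878] 71.8475935694609 [-0.0441  0.6627  0.4599] [-0.0997 -0.2934]
white comp [283 179  80  35 844] rect ((322.6499938964844, 196.04998779296875), (80.32184600830078, 11.067970275878906), 18.434947967529297)
white comp [251 194  14  13  63] rect ((258.46551513671875, 200.91380310058594), (10.21324348449707, 13.92715072631836), 68.19859313964844)
orange px n 16 bbox (276, 177, 10, 14) mean bay [[-5.131  26.2627]]
centre bay mm [-31.5659 -86.9542] len 210.85523103984877 phi 19.046325159219453 white ends [ 2.8386 12.7018] [ -65.9704 -186.6102]
```

View pics/t4.png

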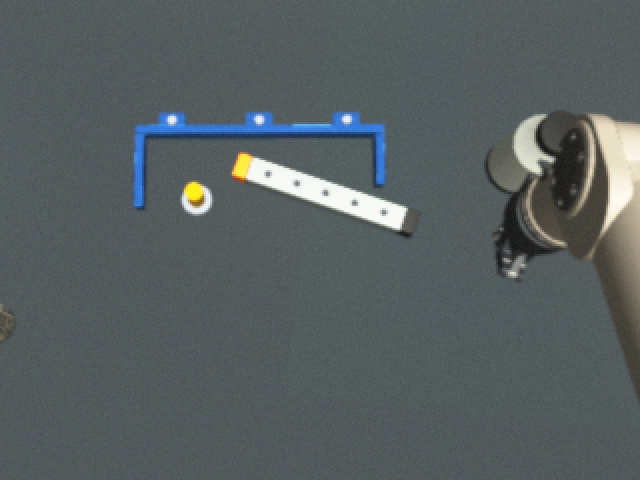

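```bash
python3 - <<'E'
from h import *
u=np.array([.326,.945]); b=np.array([-.0724,-.205])
for d in(-.04,-.011,.062): to([*world(b+d*u),.016],72.2)
E
```

```text
t 10.675 tcp [ 0.5834 -0.3206  0.0875] yaw 71.90207045733501 F [ 0.6094  0.5355 -0.5923] shift mm [52.6662 -1.3719 70.9892] turn [-0.0047  0.0091 -0.0052]
t 10.675 tcp [ 0.5834 -0.3206  0.0875] yaw 71.90207045733501 F [ 0.6094  0.5355 -0.5923] shift mm [81.6544 -1.5378 70.7272] turn [-0.0047  0.0091 -0.0052]
t 10.675 tcp [ 0.5834 -0.3206  0.0875] yaw 71.90207045733501 F [ 0.6094  0.5355 -0.5923] shift mm [154.6247  -1.9552  70.0676] turn [-0.0047  0.0091 -0.0052]
```

Emit:
play_rows(
  deltas=[
    [0, [20, -1, 20], [0, 0, 0]],
    [0, [40, -1, 50], [0, 0, 0]],
    [0, [50, -1, 70], [0, 0, 0]],
    [0, [60, -1, 70], [0, 0, 0]],
    [0, [70, -1, 70], [0, 0, 0]],
    [0, [78, -1, 70], [0, 0, 0]],
    [0, [85, -2, 69], [0, 0, 0]],
    [0, [92, -2, 68], [0, 0, 0]],
  ],
)

```text
clock: 11.68
tcp_pos: [0.6088, -0.2341, 0.0186]
orientation: [2.543, 1.841, -0.019]
contact_force: [-0.8, -1.7, -0.8]
grip_width: -0.0
```

Emit:
play_rows(
  deltas=[
    [0, [6, 0, -1], [0, 0, 0]],
    [0, [12, 0, -2], [0, 0, 0]],
    [0, [18, 0, -2], [0, 0, 0]],
    [0, [24, 0, -2], [0, 0, 0]],
    [0, [30, 0, -2], [0, 0, 0]],
    [0, [36, 0, -2], [0, 0, 0]],
  ],
)

```text
clock: 12.42
tcp_pos: [0.6203, -0.2002, 0.0205]
orientation: [2.542, 1.841, -0.019]
contact_force: [-1.2, -4.5, 0.8]
grip_width: 0.0
```

```bash
python3 - <<'E'
from h import *
u=np.array([.326,.945]); b=np.array([-.0724,-.205])
to([*world(b+.062*u),.016],72.2);tube()
E
```

```text
t 12.425 tcp [ 0.6203 -0.2002  0.0205] yaw 71.80377320599574 F [-1.1605 -4.4991  0.8071] shift mm [28.0994  0.0415  4.1758] turn [-0.0049  0.0115 -0.0069]
white comp [268 174  78  35 816] rect ((306.6643981933594, 191.0458984375), (79.71826171875, 10.868950843811035), 18.778034210205078)
white comp [374 179   8  15  72] rect ((377.5, 186.0), (14.0, 7.0), 90.0)
orange px n 19 bbox (260, 171, 9, 14) mean bay [[15.3223 68.5742]]
centre bay mm [-17.5779 -45.0732] len 210.35465334793335 phi 19.49237317096526 white ends [17.5178 54.076 ] [ -52.6736 -144.2224]
```

Emit:
play_rows(
  deltas=[
    [0, [6, 0, 1], [0, 0, 0]],
    [0, [12, 0, 2], [0, 0, 0]],
    [0, [18, 0, 2], [0, 0, 0]],
    [0, [23, 0, 2], [0, 0, 0]],
    [0, [28, 0, 2], [0, 0, 0]],
    [0, [32, 0, 2], [0, 0, 0]],
  ],
)

```text
clock: 13.22
tcp_pos: [0.6313, -0.1716, 0.0197]
orientation: [2.541, 1.837, -0.02]
contact_force: [-3.3, -11.1, 9.0]
grip_width: -0.0
```

```bash
python3 - <<'E'
from h import *
to([.628,-.175,.016],72);tube()
E
```

```text
t 13.225 tcp [ 0.6313 -0.1716  0.0197] yaw 71.73408311808974 F [ -3.2941 -11.0771   8.9691] shift mm [-4.1734 -2.0499  3.7888] turn [-0.0021  0.014  -0.0047]
white comp [257 171  78  34 803] rect ((295.7960510253906, 187.09706115722656), (79.39867401123047, 10.810809135437012), 18.152708053588867)
white comp [356 174   8  14  63] rect ((357.9655456542969, 180.08621215820312), (6.685031890869141, 12.812978744506836), 21.801406860351562)
orange px n 17 bbox (250, 168, 9, 13) mean bay [[27.5237 97.4903]]
centre bay mm [ -6.8778 -16.5166] len 210.47179771374084 phi 18.856571510234435 white ends [27.1345 83.0714] [ -40.89   -116.1045]
```

```bash
python3 - <<'E'
from h import *
for b in([-88.5,-84],[-64.9,-91.8],[-40,-103.5],[-18,-110]): to([*world(np.array(b)/1e3),.015],91)
print(st()[0]["joints"])
E
```

```text
t 13.275 tcp [ 0.6315 -0.1707  0.0197] yaw 71.77022786428046 F [-2.1951 -8.3345  7.4209] shift mm [ 43.3584 -56.5456   4.248 ] turn [-0.0042  0.0127 -0.3356]
t 13.275 tcp [ 0.6315 -0.1707  0.0197] yaw 71.77022786428046 F [-2.1951 -8.3345  7.4209] shift mm [ 43.8794 -31.6955   4.1909] turn [-0.0042  0.0127 -0.3356]
t 13.275 tcp [ 0.6315 -0.1707  0.0197] yaw 71.77022786428046 F [-2.1951 -8.3345  7.4209] shift mm [41.1579 -4.3187  4.1714] turn [-0.0042  0.0127 -0.3356]
t 13.275 tcp [ 0.6315 -0.1707  0.0197] yaw 71.77022786428046 F [-2.1951 -8.3345  7.4209] shift mm [42.3705 18.5893  4.1091] turn [-0.0042  0.0127 -0.3356]
[ 0.4878  0.7364 -0.4622  1.7182  0.4498  0.7987 -0.5102]
```

Emit:
play_rows(
  deltas=[
    [0, [-15, 0, 2], [0, 0, 0]],
    [0, [-22, -25, 2], [0, 0, 0]],
    [0, [-10, -57, 2], [0, 0, 0]],
    [0, [20, -58, 3], [0, 0, 0]],
    [0, [43, -56, 4], [0, 0, 0]],
    [0, [43, -48, 4], [0, 0, 0]],
    [0, [43, -40, 4], [0, 0, 0]],
    [0, [43, -34, 4], [0, 0, 0]],
  ],
)

```text
clock: 14.28
tcp_pos: [0.6131, -0.121, 0.0151]
orientation: [2.542, 1.835, -0.019]
contact_force: [0.1, -0.4, 0.1]
grip_width: -0.0002
```

```bash
python3 - <<'E'
from h import *
for b in([-40,-103.5],[-18,-110]): to([*world(np.array(b)/1e3),.016],91)
tube()
E
```

```text
t 14.275 tcp [ 0.6131 -0.121   0.0151] yaw 71.65408124307552 F [ 0.0889 -0.4251  0.0692] shift mm [-0.2938 28.7817 -0.97  ] turn [-0.0042  0.0132 -0.3377]
t 14.275 tcp [ 0.6131 -0.121   0.0151] yaw 71.65408124307552 F [ 0.0889 -0.4251  0.0692] shift mm [ 0.9652 51.6872 -1.0299] turn [-0.0042  0.0132 -0.3377]
white comp [257 170  57  29 587] rect ((286.1499938964844, 184.04998779296875), (59.76704025268555, 10.75174331665039), 18.43494987487793)
orange px n 19 bbox (249, 168, 8, 13) mean bay [[26.1722 98.8185]]
centre bay mm [1.6332 8.5928] len 159.30925690328556 phi 19.511000589875945 white ends [28.2369 83.6734] [-24.9705 -66.4879]
```

Emit:
play_rows(
  deltas=[
    [0, [0, 8, -1], [0, 0, -0.04]],
    [0, [0, 15, -1], [0, 0, -0.08]],
    [0, [0, 21, -1], [0, 0, -0.13]],
    [0, [0, 27, -1], [0, 0, -0.18]],
    [0, [0, 33, -1], [0, 0, -0.22]],
    [0, [0, 39, -1], [0, 0, -0.26]],
    [0, [1, 45, -1], [0, 0, -0.3]],
    [0, [1, 48, -1], [0, 0, -0.32]],
  ],
)

```text
clock: 15.32
tcp_pos: [0.6585, -0.1365, 0.0157]
orientation: [2.22, 2.218, -0.023]
contact_force: [-4.4, -0.3, 3.1]
grip_width: 0.0002
```

```bash
python3 - <<'E'
from h import *
to([*world(np.array([-18,-110])/1e3),.016],91); print(bay(st()[0]["tcp_pos"]))
tube()
E
```

```text
t 15.325 tcp [ 0.6585 -0.1365  0.0157] yaw 89.939661270544 F [-4.389  -0.3147  3.0994] shift mm [ 0.1558  3.9457 -0.3289] turn [-0.0078  0.0129 -0.0186]
[-0.022  -0.1101]
white comp [337 161   7  14  63] rect ((340.0, 167.5), (13.0, 6.0), 90.0)
white comp [257 174  64  13 643] rect ((288.5282897949219, 179.8490447998047), (63.4183464050293, 10.859306335449219), 2.4895529747009277)
orange px n 19 bbox (249, 173, 7, 13) mean bay [[  7.3757 101.2644]]
centre bay mm [12.7223  2.2535] len 168.602014692727 phi 2.805993828410224 white ends [16.8491 86.4534] [  8.5954 -81.9464]
```

```bash
python3 - <<'E'
from h import *
for b in([-45,-25],[-20,-25],[-1,-25]): to([*world(np.array(b)/1e3),.016],91)
E
```

```text
t 15.375 tcp [ 0.659  -0.1366  0.0157] yaw 89.97231618381895 F [-2.5307 -1.8102  0.9077] shift mm [ 84.5671 -25.527   -1.1796] turn [-0.0069  0.0129 -0.018 ]
t 15.375 tcp [ 0.659  -0.1366  0.0157] yaw 89.97231618381895 F [-2.5307 -1.8102  0.9077] shift mm [85.1291 -0.5339 -1.3567] turn [-0.0069  0.0129 -0.018 ]
t 15.375 tcp [ 0.659  -0.1366  0.0157] yaw 89.97231618381895 F [-2.5307 -1.8102  0.9077] shift mm [85.5562 18.4608 -1.4912] turn [-0.0069  0.0129 -0.018 ]
```

Emit:
play_rows(
  deltas=[
    [0, [0, -15, 0], [0, 0, 0]],
    [0, [15, -25, 0], [0, 0, 0]],
    [0, [45, -25, 0], [0, 0, 0]],
    [0, [75, -22, 0], [0, 0, 0]],
    [0, [85, -14, 0], [0, 0, -0.02]],
    [0, [85, -6, 0], [0, 0, -0.02]],
    [0, [85, 0, 0], [0, 0, -0.02]],
    [0, [85, 6, 0], [0, 0, -0.02]],
  ],
)

```text
clock: 16.38
tcp_pos: [0.663, -0.0534, 0.0141]
orientation: [2.201, 2.239, -0.03]
contact_force: [-10.6, -0.7, 7.7]
grip_width: -0.0002
```

```bash
python3 - <<'E'
from h import *
to([*world(np.array([0,-25])/1e3),.016],91)
tube()
E
```

```text
t 16.375 tcp [ 0.663  -0.0534  0.0141] yaw 90.98653566031683 F [-10.5812  -0.6694   7.6927] shift mm [ 2.1466 15.602  -2.1448] turn [-0.0127  0.0144 -0.0003]
white comp [257 173  28  12 267] rect ((270.5324401855469, 178.35165405273438), (27.46569061279297, 10.636713981628418), 2.862405300140381)
orange px n 22 bbox (249, 172, 7, 14) mean bay [[ 13.1687 100.9463]]
centre bay mm [16.5627 49.8688] len 74.3111935527786 phi 5.306923918357216 white ends [19.9993 86.8652] [13.1262 12.8725]
```

Emit:
play_rows(
  deltas=[
    [0, [0, 3, -2], [0, 0, 0]],
    [0, [0, 6, -3], [0, 0, 0]],
    [0, [0, 9, -3], [0, 0, 0]],
    [0, [0, 11, -3], [0, 0, 0]],
    [0, [0, 13, -3], [0, 0, 0]],
  ],
)

```text
clock: 17.05
tcp_pos: [0.6741, -0.0548, 0.0161]
orientation: [-2.203, -2.237, 0.037]
contact_force: [-7.2, -0.0, 3.2]
grip_width: -0.0
```

```bash
python3 - <<'E'
from h import *
to([*world(np.array([2,-25])/1e3),.016],91)
tube()
E
```

```text
t 17.05 tcp [ 0.6741 -0.0548  0.0161] yaw 90.89258600239748 F [-7.1516 -0.0175  3.2199] shift mm [ 3.7247  6.5136 -0.1173] turn [-0.0177  0.0155 -0.002 ]
white comp [258 170  28  11 234] rect ((271.5, 175.0), (10.0, 27.0), 90.0)
orange px n 37 bbox (250, 169, 7, 15) mean bay [[21.7463 96.7919]]
centre bay mm [25.6869 47.3083] len 73.2344044559908 phi 2.681178350241587 white ends [27.3998 83.8854] [23.974  10.7312]
```

Emit:
play_rows(
  deltas=[
    [0, [0, 2, -1], [0, 0, 0]],
    [0, [0, 4, -1], [0, 0, 0]],
    [0, [0, 6, -1], [0, 0, 0]],
    [0, [0, 7, -1], [0, 0, 0]],
  ],
)

```text
clock: 17.6
tcp_pos: [0.6791, -0.0559, 0.0162]
orientation: [-2.203, -2.233, 0.043]
contact_force: [-7.6, 0.1, 3.3]
grip_width: 0.0001
```

Emit:
play_rows(
  deltas=[
    [0, [0, -15, 0], [0, 0, 0]],
    [0, [0, -30, -20], [0, 0, 0]],
    [0, [0, -55, -60], [0, 0, 0]],
    [0, [0, -90, -100], [0, 0, 0]],
    [0, [0, -130, -120], [0, 0, 0]],
    [0, [-50, -170, -120], [0, 0, 0]],
    [0, [-100, -190, -120], [0, 0, 0]],
    [0, [-150, -200, -120], [0, 0, 0]],
  ],
)

```text
clock: 18.6
tcp_pos: [0.4825, -0.2096, 0.1435]
orientation: [-2.206, -2.232, 0.045]
contact_force: [0.6, 0.7, 1.1]
grip_width: -0.0001
```

```bash
python3 - <<'E'
from h import *
print(bay(st()[0]["tcp_pos"]))
tube("t5")
E
```

```text
[-0.1995 -0.1792]
white comp [258 169  79  11 817] rect ((297.0, 174.0), (10.0, 78.0), 90.0)
orange px n 17 bbox (250, 169, 7, 13) mean bay [[21.0443 98.3588]]
centre bay mm [ 28.7136 -20.5088] len 208.088312100655 phi 0.28041621782111065 white ends [29.2228 83.5341] [  28.2044 -124.5518]
```

View pics/t5.png

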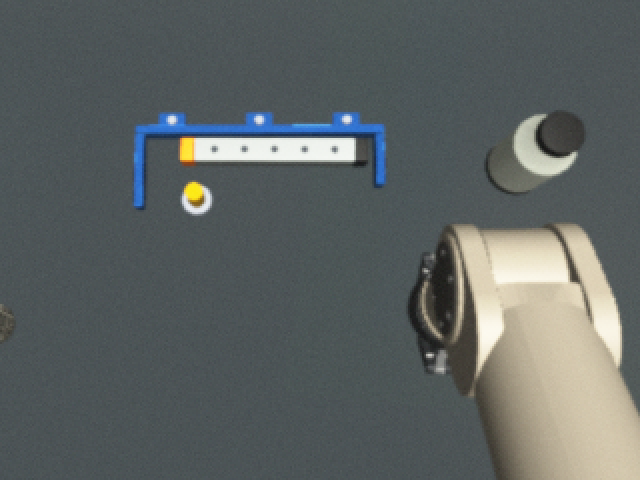

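```bash
python3 - <<'E'
from h import *
for b in([-45,-22],[-3,-22],[4,-22]): to([*world(np.array(b)/1e3),.016],91.2)
E
```

```text
t 18.65 tcp [ 0.4807 -0.2181  0.1431] yaw 90.16415439885309 F [-1.5008 -5.9901  0.13  ] shift mm [171.3368 156.2251 119.6935] turn [-0.0246  0.0213 -0.0183]
t 18.65 tcp [ 0.4807 -0.2181  0.1431] yaw 90.16415439885309 F [-1.5008 -5.9901  0.13  ] shift mm [172.1402 198.2045 118.6513] turn [-0.0246  0.0213 -0.0183]
t 18.65 tcp [ 0.4807 -0.2181  0.1431] yaw 90.16415439885309 F [-1.5008 -5.9901  0.13  ] shift mm [172.2741 205.2011 118.4776] turn [-0.0246  0.0213 -0.0183]
```

Emit:
play_rows(
  deltas=[
    [0, [50, 40, 0], [-0.01, 0.01, 0]],
    [0, [100, 80, 10], [-0.02, 0.02, -0.02]],
    [0, [145, 115, 40], [-0.02, 0.02, -0.02]],
    [0, [172, 140, 80], [-0.02, 0.02, -0.02]],
    [0, [172, 156, 119], [-0.02, 0.02, -0.02]],
    [0, [172, 170, 119], [-0.02, 0.02, -0.02]],
    [0, [172, 184, 119], [-0.02, 0.02, -0.02]],
    [0, [172, 192, 119], [-0.02, 0.02, -0.02]],
  ],
)

```text
clock: 19.65
tcp_pos: [0.6716, -0.0491, 0.018]
orientation: [2.198, 2.244, -0.003]
contact_force: [0.5, -0.5, 0.3]
grip_width: 0.0002
```

```bash
python3 -c "
from h import *
to([*world([.004,-.022]),.016],91.2)"
```

```text
t 19.65 tcp [ 0.6716 -0.0491  0.018 ] yaw 91.19535401577514 F [ 0.4938 -0.4668  0.3036] shift mm [ 0.9208 10.9227  2.    ] turn [-0.001   0.0014 -0.0001]
```

Emit:
play_rows(
  deltas=[
    [0, [0, 4, 0], [0, 0, 0]],
    [0, [0, 7, 0], [0, 0, 0]],
    [0, [0, 9, 0], [0, 0, 0]],
    [0, [0, 11, 0], [0, 0, 0]],
    [0, [0, 12, 0], [0, 0, 0]],
  ],
)

```text
clock: 20.27
tcp_pos: [0.6802, -0.0493, 0.0183]
orientation: [-2.196, -2.242, 0.012]
contact_force: [-11.6, -1.4, 9.7]
grip_width: -0.0003
```

Emit:
play_rows(
  deltas=[
    [0, [0, -15, 0], [0, 0, 0]],
    [0, [0, -30, -20], [0, 0, 0]],
    [0, [0, -55, -60], [0, 0, 0]],
    [0, [0, -90, -100], [0, 0, 0]],
    [0, [0, -130, -120], [0, 0, 0]],
    [0, [-50, -170, -120], [0, 0, 0]],
    [0, [-100, -190, -120], [0, 0, 0]],
    [0, [-150, -200, -120], [0, 0, 0]],
  ],
)

```text
clock: 21.28
tcp_pos: [0.4828, -0.2048, 0.141]
orientation: [-2.197, -2.243, 0.013]
contact_force: [0.8, 0.2, 0.2]
grip_width: 0.0002
```

```bash
python3 - <<'E'
from h import *
tube("t6"); print(r.get_obs()["clock"])
a,_=r.grab_frame("top"); b=np.load("top0.npz")["im"]; d=cv2.absdiff(a,b).max(2)
for n,(u0,u1,v0,v1) in dict(can=(100,165,145,200),heat=(130,170,245,278),flask=(400,455,150,200)).items(): print(n,(d[v0:v1,u0:u1]>60).sum())
E
```

```text
white comp [258 168  79  11 815] rect ((297.0, 173.0), (10.0, 78.0), 90.0)
orange px n 16 bbox (250, 168, 7, 13) mean bay [[23.2487 97.814 ]]
centre bay mm [ 31.4758 -20.5297] len 208.18237517801975 phi 0.2796664281035439 white ends [31.9839 83.5602] [  30.9678 -124.6197]
21.325
can 0
heat 0
flask 0
```

View pics/t6.png

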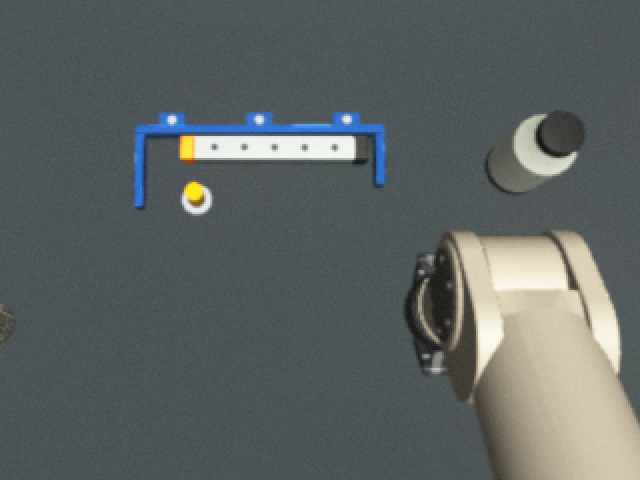

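```bash
python3 -c "
from bench import r
print(r.hand_in())"
```

```text
the job is handed in; nothing more can be done
None
```

I pushed the tube into the bay orange end first and swung the black end in behind it. I then pressed the tube back towards the rail and handed the job in at about 21 s. All contact was with the outside of the closed fingers.

- **Entry:** partway through, the orange end was at about bay x = +31 mm while the black end was still at about −147 mm, so the orange-first condition was met for well over 0.1 s.
- **Final position:** the last top view puts both ends at about x = 31–32 mm. The orange end is at y ≈ +104 mm, behind the post, and the black end at y ≈ −145 mm. The tube is within 0.3° of parallel to the rail.
- **Rail gap:** the numbers leave about 2–3 mm to the fully home 34 mm, which is within the camera calibration error. In the last picture the tube looks flush against the rail.
- **Forces:** the wrist force readings I took stayed at about 15 N or less. I read them only at the end of each move, so brief peaks in between would not show.
- **Bystanders:** the top-view comparison with the start showed no change at the canister, heater or flask. The hand ended clear of the tube.

I did not measure the tube's height or tilt directly; it looked flat in every view. No check failed.

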